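Close up the collet chest

ROBOT

A 7-joint arm with a two-finger parallel gripper is mounted at the origin on a cart in front of the work surface, level with it; the furniture and walls round the work are solid. World frame = base frame: x ahead of the robot, y to its left, z up, the work surface at z = 0. Lengths are in m, angles in rad, forces in N, time in s.
With the tool pointing down it reaches from about 0.425 to 1.025 m from the base axis. Payload 9.4 kg.
Tool frame: the origin (TCP) lies midway between the tips of the shut fingers; the grasp point (between the pads) lies 19 mm behind it (grasp_offset is the z of the grasp point in the tool frame, in m); z points along the fingers, y is the line along which they close (so a half turn about z gives the same grasp; the last joint's range is limited). The gripper opens to 85 mm and grips with 20 to 120 N. Pads are 22 mm wide; open, the fingers measure 114 mm over their backs; the gripper's body (76 mm by 85 mm) begins 54 mm behind the grasp point. The pads swing forward as they close: fully open they stand 13 mm farther back than shut.
Start: joints at [-1.268, 0.599, -0.003, 1.599, 0.002, 0.943, -0.08], TCP at [0.269, 0.673, 0.231] pointing down, gripper open.
Joint ranges: [-2.57, 2.57], [-0.35, 1.97], [-1.29, 1.29], [0.11, 2.56], [-1.05, 4.19], [0.11, 1.86], [-2.63, 2.63]. Speed limits (rad/s): [2.22, 2.22, 3.01, 3.01, 3.14, 3.14, 3.14].

INTERFACE

Orientations are given as a unit quaternion [w, x, y, z].
In Python, from plant import state, snapshot, sign_off, grasp_offset gives the robot as it stands. The module is installed in compiled form; this text tells all that it offers.
- The arm moves only by the shell command python3 -m pendant 'ROWS'. ROWS is JSON, one flat list of numbers, 7 for each row, row after row: the shift along the world's x, y, z each as a share of 0.12 m, from -1 to 1, then the turn, a rotation vector about the world's x, y, z each as a share of 2 pi rad, from -1 to 1, then the opening, from 0 (shut) to 1 (fully open). In form: [x, y, z, wx, wy, wz, fingers, x, y, z, wx, wy, wz, fingers, ...]. A call has 1 to 5 rows; each row is the pose to reach, as a shift and turn from the pose commanded when the call began, turning the shorter way round; what a row does not reach only later rows make up. A row lasts 1/8 s, in which the tool goes at most 62.5 mm and 10.7 degrees, less where a joint would pass 70% of its speed; a pose out of reach is approached as far as the arm can. A call with a number of a shift or a turn outside -1 to 1 is refused whole. A call with a gripper value outside its range is refused whole. The fingers move at their own pace and stop on an object; the grip force is fixed at half the most. Time passes only in rows, so rows that repeat a pose let the fingers close. It gives the time, the measured TCP pose, the force, the opening and the grip force at its end, in the units of the state.
- state(): the state, without advancing time (a new reading comes with each control period).
- snapshot(name): name is "side" or "top"; returns a dict with "image" (420x560x3 uint8, red, green, blue), "depth" (420x560 float32, m along the optical axis (not along the pixel's ray), 0 where there is no reading), "fov_y" (degrees; the focal length in pixels is half the picture's height over the tangent of half this angle, whatever the lens; pixels are square), "cx", "cy" (the principal point, pixels), "R" (3x3) and "t" (3): a world point X has camera coordinates R X + t. Camera axes: x right, y down, z forward; pixel columns grow to the right and rows downward; lengths in m; the calibration is good to about 2 mm. A picture is of the moment at which its call begins.
- sign_off(): hands the job in; it is judged then, once.
The state is a dict: "clock": time; "joint_pos": joint angles; "qd": joint speeds; "joint_torque": joint torques, N m; "ee_pos": TCP position; "eef_rot": TCP orientation; "wrist_force": force on the tool from outside, world axes, zero at the start; "wrist_torque": the same for the moment, N m; "opening": finger opening in m; "grip_force": force on a finger pad.
Only numpy, scipy, OpenCV 4.12 (cv2) and the standard library are available. Lean on these libraries where they do the work, as an engineer would, in place of code of your own. Each camera call takes 0.05 s, during which the arm holds its last target. There are 200 camera calls.

TASK

Close up the small blue collet chest on the bench: push its open drawer fully home, fold its lid all the way down, and only once the lid is down push the red knob so that the bolt slides fully across onto the lid. Just push with the fingertips: grasp or lift nothing, do not swing the lid further open, and leave the other things on the bench as they are.

Things in the scene. Friction and masses are not known exactly. Their poses are not given: they have to be found in the camera images.
- chest: blue steel chest fixed to the bench, 100 deep (x) x 190 wide (y) mm; the box under the lid is 75 mm high, and a fixed rail that carries the bolt (top at 80 mm) runs along the last 33 mm of its -y side. Origin at the centre of its underside on the bench; -x of the chest is its front (roughly towards the robot), +y its left seen from the robot, z up
- drawer (a joint): how far the drawer stands out of the chest's front, m: 0 is shut (stops there), starts at 0.022 to 0.035, at most 0.055; it slides along the chest's x axis, pushing its front towards the chest's +x shuts it; about 1.2 N of friction, no spring
- drawer_face (a point): centre of the outer face of the drawer's aluminium front, 30 mm above the bench; the front is 178 mm wide and 42 mm high (9 to 51 mm above the bench), and when shut its face lies 64 mm in front of the chest's origin, 14 mm proud of the chest. The front is 14 mm thick and flat, with two dark oblong finger recesses marked on it, and a pale label between them; this point's x, y, z axes are the chest's
- lid (a joint): angle of the lid above level, rad: 0 is shut (stops there), starts at 0.5 to 0.85, at most 1.5. Its stiff hinge keeps it wherever it is left; about 2 N at the free edge moves it
- lid_hinge (a point): middle of the hinge line, on the lid's underside at its back edge (50 mm behind, 17.5 mm to the left of and 75 mm above the chest's origin); the line runs along the chest's y
- lid_edge (a point): middle of the lid's free edge, on its outer (upper) face. The blue lid is 100 mm from hinge to free edge, 155 mm wide along y and 8 mm thick; shut, its upper face is level, 83 mm above the bench. The outer face of the raised lid looks up and away from the robot, so it is pushed from there, towards the robot and down. This point's axes turn with the lid: x from the free edge towards the hinge, y along the edge, z out of the outer face
- bolt (a joint): travel of the bolt, m: starts at 0 to 0.003 (drawn back, clear of the lid), stops at 0.022 fully across, when it overlaps the lid by about 19 mm; it slides along the chest's +y (towards the lid); about 1.2 N of friction, no spring
- bolt_knob (a point): centre of the red upright knob on the bolt, 98 mm above the bench; 12 mm across and 20 mm high (88 to 108 mm above the bench). It stands on a flat steel bar 14 mm wide (x) and 30 mm long (y), whose top is 88 mm above the bench, as high as the two guides beside it. Drawn back, the knob's axis is 17 mm inside the chest's -y side; beyond that side the space is free. Pushed on the side away from the lid it moves towards the lid
- block: bystander: dark green abrasive block, 62 x 30 x 16 mm, loose; origin under its centre
- collet: bystander: steel collet standing upright, 14 mm across, 46 mm high, loose; origin under its centre
- brass: bystander: brass blank, 32 x 50 x 10 mm, loose; origin under its centre
- loupe: bystander: black and red eye loupe, 41 mm across, 38 mm high, loose; origin under its centre
- pliers: bystander: blue-handled pliers lying flat, 47 x 129 x 9 mm, loose; origin under the centre
- tin: bystander: round white tin, 47 mm across, 22 mm high, loose; origin under its centre
- bottle: bystander: small brown bottle with a black cap, 29 mm across, 62 mm high, loose; origin under its centre

How it is judged:
By the outcome, as a careful person would: the job done as asked, in the order asked, and still so for the second after the job is handed in, with the robot touching nothing.
It also fails if it takes over 54 s, if anything falls off the work surface, if the arm or the gripper's body presses on something with over 40 N, if the wrist force passes 120 N, or if a joint passes its speed limit or range.

## Working session

There is one attempt and no reset: what is moved stays moved. The work goes in short steps, Python scripts to look and compute and a shell command to move; the robot and the scene stay as the last step left them, time stands still between calls to the robot, and variables do not carry over. Pictures are saved under pics/ and viewed, at most 10 in all, crops included, and the job is handed in when it is done.

```bash
mkdir -p pics; cat > h.py <<'E'
import numpy as np, cv2
from plant import state, snapshot
def cloud(s):
    d=s["depth"]; h,w=d.shape; f=h/2/np.tan(np.radians(s["fov_y"])/2)
    u,v=np.meshgrid(np.arange(w),np.arange(h))
    P=np.stack([(u-s["cx"])/f*d,(v-s["cy"])/f*d,d],-1)
    return (P-s["t"])@s["R"]   # R^T (P-t)
E
python3 - <<'E'
from h import *
ims=[]
for n in("top","side"):
    s=snapshot(n); np.savez(n,**{k:v for k,v in s.items()}); cv2.imwrite(f"pics/{n}.png",s["image"][...,::-1])
    print(n,s["fov_y"],s["cx"],s["cy"],(-s["R"].T@s["t"]).round(3),s["R"][2].round(2),(s["depth"]>0).mean())
st=state();print(st["ee_pos"],st["eef_rot"],st["clock"],st["opening"],st["wrist_force"])
E
```

```text
top 45.18098339094088 286.64180103640854 206.8769893725679 [0.384 0.026 1.542] [ 0.08  0.01 -1.  ] 0.9959098639455782
side 42.96688192388742 275.14860149925494 209.04693300320235 [ 0.137 -1.187  0.676] [ 0.24  0.88 -0.41] 0.9961904761904762
[0.26866075 0.67294104 0.23049276] [-6.47774676e-05  1.88741440e-01  9.82026572e-01 -6.90840890e-04] 0.1 0.08538107047419152 [0.41007787 0.09863099 0.50846661]
```

View pics/top.png

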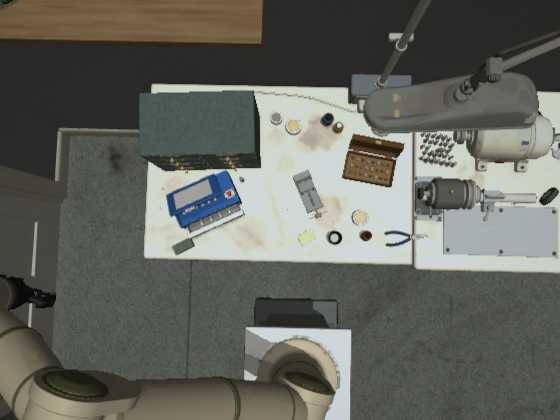

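View pics/side.png

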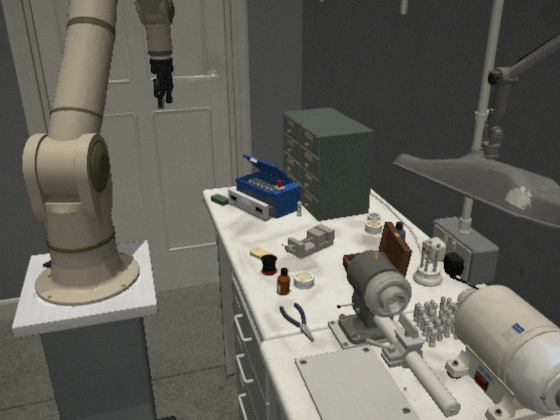

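The top view shows the chest at about (205,203) px, its red knob at (229,194), the drawer out at (215,222) and the block at (183,245). The collet is at (241,180), with a tall cabinet right behind the chest. Next I measure these.

```bash
cat > meas.py <<'E'
from h import *
import sys
T=dict(np.load("top.npz"));S=dict(np.load("side.npz"))
def masks(s):
    P=cloud(s);h=cv2.cvtColor(s["image"],cv2.COLOR_RGB2HSV);return P,h
P,h=masks(T)
np.set_printoptions(precision=4,suppress=True)
u,v=np.meshgrid(np.arange(560),np.arange(420))
roi=(u>160)&(u<250)&(v>165)&(v<260)
blue=roi&(h[...,0]>100)&(h[...,0]<125)&(h[...,1]>140)
red=roi&((h[...,0]<8)|(h[...,0]>172))&(h[...,1]>150)
print("red",red.sum(),np.median(P[red],0),P[red][:,2].max())
# chest body top points by height
for lo,hi in((.004,.03),(.035,.06),(.07,.09),(.09,.2)):
    m=roi&(P[...,2]>lo)&(P[...,2]<hi)
    print(lo,hi,m.sum(),P[m].min(0),P[m].max(0))
dr=roi&(P[...,2]>.04)&(P[...,2]<.06)
r=cv2.minAreaRect(P[dr][:,:2].astype(np.float32)); print("drawer z rect",r)
lid=blue&(P[...,2]>.088)
r=cv2.minAreaRect(P[lid][:,:2].astype(np.float32)); print("lid rect",cv2.boxPoints(r),P[lid][:,2].min(),P[lid][:,2].max())
n=np.linalg.svd(P[lid]-P[lid].mean(0))[2][2] if lid.sum()<3000 else 0;print("lid normal",n, P[lid].mean(0),lid.sum())
P2,h2=masks(S)
red2=((h2[...,0]<8)|(h2[...,0]>172))&(h2[...,1]>150)&(u>260)&(u<300)&(v>170)&(v<200)
print("red side",red2.sum(),P2[red2].mean(0) if red2.any() else 0)
out=[]
a=cv2.resize(T["image"][160:260,160:260],(600,600),interpolation=cv2.INTER_CUBIC)
cv2.imwrite("pics/topc.png",a[...,::-1])
E
python3 meas.py
```

```text
red 11 [0.5408 0.2099 0.1072] 0.11395781399395867
0.004 0.03 1783 [0.3496 0.1552 0.004 ] [0.6329 0.4343 0.0298]
0.035 0.06 941 [0.4129 0.173  0.0352] [0.6308 0.4241 0.06  ]
0.07 0.09 609 [0.4437 0.1827 0.0701] [0.6218 0.4135 0.09  ]
0.09 0.2 1195 [0.4683 0.1938 0.09  ] [0.621  0.3941 0.1577]
drawer z rect ((0.5212578773498535, 0.29640012979507446), (0.2117728888988495, 0.24185916781425476), 3.837327480316162)
lid rect [[ 0.384   0.0256]
 [ 0.541  -0.0148]
 [ 0.6383  0.3636]
 [ 0.4814  0.404 ]] 0.08805296588879706 1.5422343257511215
lid normal [-0.8726 -0.4405 -0.2111] [0.5272 0.3002 0.1372] 457
red side 22 [0.5234 0.1543 0.1209]
```

View pics/topc.png

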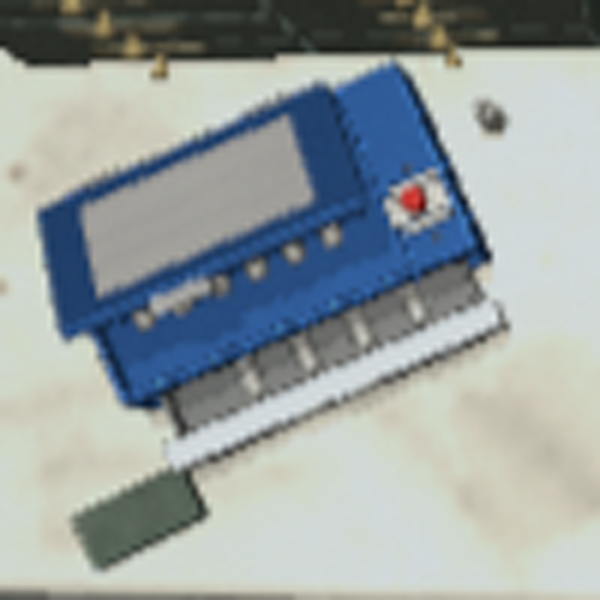

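The crop (6x, offset 160,160) gives the drawer front's top edge from (180,470) to (507,325). The rail corners are at (402,65) and (490,260), and the box's front-left corner is at (127,400). The knob is at (414,198), the lid's free edge runs (62,335)–(365,210), and its hinge edge runs (40,210)–(325,85). I cast rays through these.

```bash
cat >> h.py <<'E'
def ray(s,u,v,z):
    f=s["image"].shape[0]/2/np.tan(np.radians(s["fov_y"])/2)
    c=-s["R"].T@s["t"]; d=s["R"].T@np.array([(u-s["cx"])/f,(v-s["cy"])/f,1]); return c+d*(z-c[2])/d[2]
E
python3 - <<'E'
from h import *
np.set_printoptions(precision=4,suppress=True)
T=dict(np.load("top.npz"));g=lambda p,z:ray(T,p[0]/6+159.6,p[1]/6+159.6,z)[:2]
dl,d2=g((180,470),.051),g((507,325),.051)
br,fr,fl=g((402,65),.08),g((490,260),.08),g((127,400),.075)
k=g((414,198),.108)
for a,b in((dl,d2),(fl,fr),):
    e=a-b;print("len",np.linalg.norm(e),"yaw",np.degrees(np.arctan2(-e[0],e[1])))
e=br-fr;print("side len",np.linalg.norm(e),np.degrees(np.arctan2(e[1],e[0])))
yaw=np.arctan2(-(fl-fr)[0],(fl-fr)[1]); X=np.array([np.cos(yaw),np.sin(yaw)]);Y=np.array([-X[1],X[0]])
O=(fl+br)/2; print("O",O,"yaw",np.degrees(yaw),"alt O from fl/fr",(fl+fr)/2+.05*X)
loc=lambda p:np.array([(p-O)@X,(p-O)@Y])
print("drawer",loc(dl),loc(d2),"knob",k,loc(k))
P=cloud(T)
for p in((62,335),(365,210),(200,275),(190,240),(190,200),(190,150)):
    q=P[int(p[1]/6+159.6),int(p[0]/6+159.6)];print("lid",p,q,loc(q[:2]))
print("block",[loc(g(p,.016)) for p in((185,470),(207,515),(75,520))],"collet",loc(g((490,117),.046)), "cab", [P[r,205] for r in (150,162,166,168,170)])
S=dict(np.load("side.npz"));i=cv2.resize(S["image"][140:240,200:320],(780,650)[:2] and (720,600),interpolation=cv2.INTER_CUBIC);cv2.imwrite("pics/sidec.png",i[...,::-1])
E
```

```text
len 0.1759114809647821 yaw 25.34324379018275
len 0.18900748750954807 yaw 22.34229357065545
side len 0.10514820823421102 25.93624362367398
O [0.5264 0.2865] yaw 22.34229357065545 alt O from fl/fr [0.5254 0.2825]
drawer [-0.0914  0.0831] [-0.0821 -0.0926] knob [0.5414 0.2105] [-0.0151 -0.0761]
lid (62, 335) [0.4796 0.4039 0.0051] [0.0014 0.1264]
lid (365, 210) [0.5328 0.2294 0.146 ] [-0.0158 -0.0552]
lid (200, 275) [0.4999 0.3057 0.1493] [-0.0172  0.0278]
lid (190, 240) [0.5183 0.3127 0.1317] [0.0024 0.0273]
lid (190, 200) [0.384  0.0256 1.5422] [-0.2309 -0.1872]
lid (190, 150) [0.5662 0.3233 0.0881] [0.0508 0.0189]
block [array([-0.089 ,  0.0871]), array([-0.1142,  0.0845]), array([-0.0927,  0.1476])] collet [ 0.0187 -0.1208] cab [array([0.635 , 0.2567, 0.2534]), array([0.629 , 0.282 , 0.1045]), array([0.6248, 0.2898, 0.0583]), array([0.6246, 0.2961, 0.022 ]), array([0.6205, 0.2982, 0.0084])]
```

View pics/sidec.png

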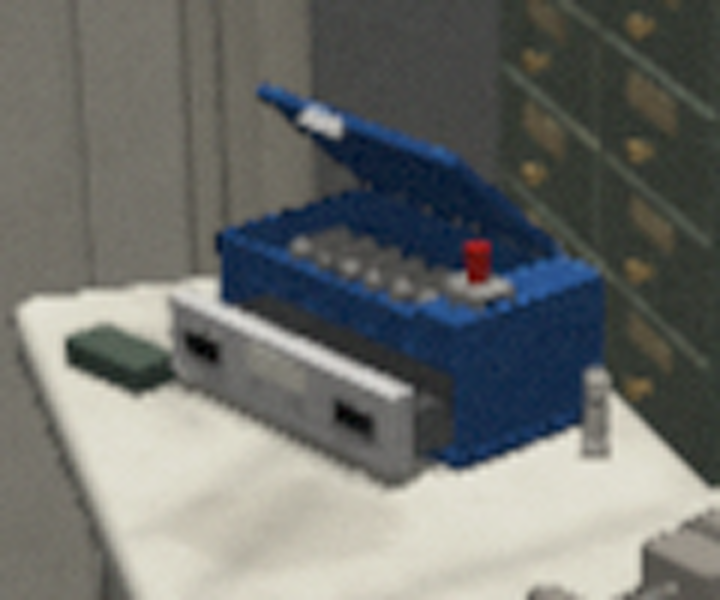

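The side crop agrees: the lid is up about 0.75 rad, the drawer is out about 25 mm and the block stands by the drawer's left end. Chest estimate: origin (0.526, 0.286), yaw about 24.5°. I move in front of the drawer with the fingers shut, yawed and tilted back a little.

```bash
python3 -m pendant '[0,-0.5,0,0,0,0.06,0, 0,-1,0,0,0,0.1286,0, 0,-1,0,0,0,0.1286,0, 0,-1,0,0,0,0.1286,0, 0,-1,0,0,0,0.1286,0]'
python3 -m pendant '[0.2,-0.5,0,0,0,0,0, 0.35,-1,0,0,0,0,0, 0.35,-1,0,0,0,0,0]'
python3 -m pendant '[0.2,-0.5,0,0.01,-0.02,0,0, 0.35,-1,0,0.0173,-0.0379,0,0, 0.35,-1,0,0.0173,-0.0379,0,0, 0.35,-1,0,0.0173,-0.0379,0,0]'
```

```text
clock: 0.72
ee_pos: [0.2689, 0.5529, 0.2311]
eef_rot: [-0.0, -0.214, 0.977, -0.0]
wrist_force: [-0.0, 0.0, 1.0]
opening: 0.0005
grip_force: 0.0
clock: 1.1
ee_pos: [0.3125, 0.4283, 0.231]
eef_rot: [-0.0, -0.21, 0.978, -0.002]
wrist_force: [0.7, 1.7, -0.0]
opening: 0.0001
grip_force: 0.0
clock: 1.6
ee_pos: [0.3529, 0.3147, 0.2318]
eef_rot: [0.128, -0.211, 0.969, 0.028]
wrist_force: [-0.0, 0.6, 0.1]
opening: 0.0
grip_force: 0.0
```

```bash
python3 -m pendant '[0.2,-0.4,-0.3,0,0,0,0, 0.35,-0.73,-0.6,0,0,0,0, 0.35,-0.73,-0.8,0,0,0,0, 0.35,-0.73,-0.8,0,0,0,0]'
python3 -m pendant '[0,0,-0.4,0,0,0,0, 0,0,-0.83,0,0,0,0, 0,0,-0.83,0,0,0,0]'
python3 - <<'E'
from h import *
s=snapshot("side");i=cv2.resize(s["image"][120:240,200:340],(700,600),interpolation=cv2.INTER_CUBIC);cv2.imwrite("pics/s2.png",i[...,::-1])
E
```

```text
clock: 2.1
ee_pos: [0.397, 0.2249, 0.1424]
eef_rot: [0.128, -0.21, 0.969, 0.023]
wrist_force: [-0.5, -0.2, -0.4]
opening: -0.0003
grip_force: 0.0
clock: 2.48
ee_pos: [0.3976, 0.2103, 0.0657]
eef_rot: [0.122, -0.215, 0.969, -0.003]
wrist_force: [1.3, -1.7, -1.1]
opening: 0.0002
grip_force: 0.0
```

View pics/s2.png

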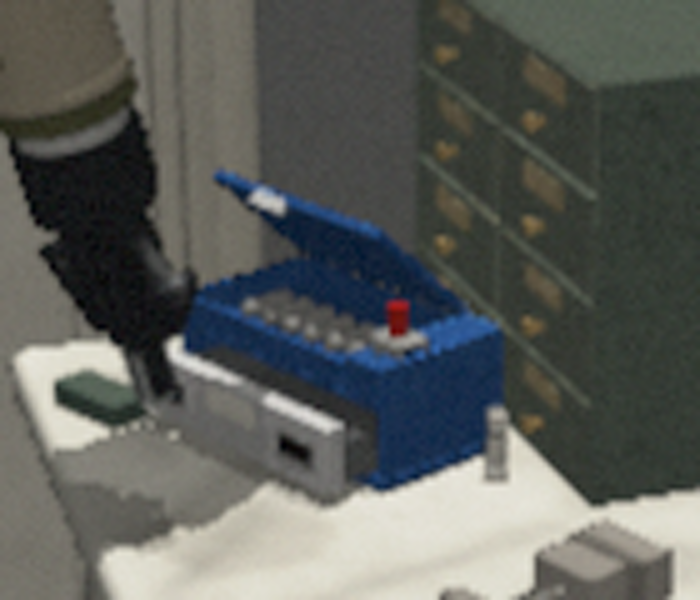

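Reach is short close in, since the measured TCP lags the command. The view shows the fingers just in front of the drawer face, with the block clear behind them. I edge forward, where the arm reaches better.

```bash
python3 -m pendant '[0.12,0.06,0,0,0,0,0, 0.12,0.06,0,0,0,0,0]'; python3 -c "
from plant import state;s=state();print(s['joint_pos'])"
```

```text
clock: 2.78
ee_pos: [0.4114, 0.2157, 0.0657]
eef_rot: [0.12, -0.214, 0.969, -0.004]
wrist_force: [-0.4, -0.1, -0.4]
opening: 0.0
grip_force: 0.0
[-0.48875016  0.58763262 -0.28115655  2.4761231   1.96437984  0.29728194
 -0.65442464]
```

```bash
python3 -m pendant '[0.1,0.15,0,-0.0092,0.0202,0,0, 0.1,0.15,-0.25,-0.0092,0.0202,0,0, 0.1,0.15,-0.25,-0.0092,0.0202,0,0]'; python3 -c "
from plant import state;s=state();print(s['joint_pos'])"
```

```text
clock: 3.15
ee_pos: [0.4221, 0.2337, 0.0365]
eef_rot: [0.051, -0.218, 0.974, -0.018]
wrist_force: [-1.4, 0.2, -0.5]
opening: -0.0001
grip_force: 0.0
[-0.52284761  0.65192312 -0.21987502  2.34782395  1.2258616   0.22552394
  0.10745739]
```

```bash
python3 -m pendant '[0.08,0.035,0,0,0,0,0, 0.15,0.07,0,0,0,0,0, 0.23,0.105,0,0,0,0,0]'
python3 -m pendant '[0.03,0.014,0,0,0,0,0, 0.06,0.028,0,0,0,0,0, 0.06,0.028,0,0,0,0,0]'
```

```text
clock: 3.52
ee_pos: [0.4491, 0.2458, 0.0365]
eef_rot: [0.051, -0.218, 0.974, -0.018]
wrist_force: [-1.1, 0.5, -0.4]
opening: 0.0004
grip_force: 0.7
clock: 3.9
ee_pos: [0.4567, 0.2481, 0.0361]
eef_rot: [0.051, -0.217, 0.975, -0.019]
wrist_force: [-0.5, -0.2, 0.6]
opening: 0.0003
grip_force: 0.0
```

```bash
for i in 1 2; do :; done; python3 -m pendant '[0.03,0.014,0,0,0,0,0, 0.03,0.014,0,0,0,0,0]'
python3 -m pendant '[0.03,0.014,0,0,0,0,0, 0.03,0.014,0,0,0,0,0]'
python3 -c "
from h import *
s=snapshot('top');i=cv2.resize(s['image'][160:260,160:260],(600,600),interpolation=cv2.INTER_CUBIC);cv2.imwrite('pics/t3.png',i[...,::-1])"
```

```text
clock: 4.15
ee_pos: [0.4604, 0.2496, 0.0359]
eef_rot: [0.051, -0.217, 0.975, -0.019]
wrist_force: [0.6, 0.2, 0.2]
opening: 0.0001
grip_force: 0.0
clock: 4.4
ee_pos: [0.4615, 0.25, 0.0356]
eef_rot: [0.049, -0.218, 0.975, -0.02]
wrist_force: [-8.8, -2.6, 7.3]
opening: -0.0001
grip_force: 4.7
```

View pics/t3.png

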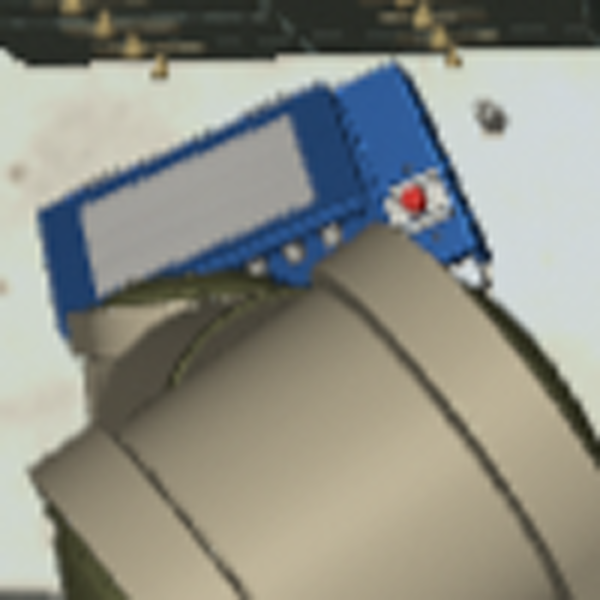

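The drawer struck its stop: 9 N at the expected place. Next I back off, rise, go above the lid's free edge and straighten the tool.

```bash
python3 -m pendant '[-0.1,-0.045,0,0,0,0,0, -0.2,-0.09,0,0,0,0,0, -0.2,-0.09,0.4,0,0,0,0, -0.2,-0.09,0.8,0,0,0,0, -0.2,-0.09,1,0,0,0,0]'
python3 -m pendant '[0,0,0.3,0,0,0,0, 0,0,0.5,-0.0076,0.0167,0,0, 0.3,0.25,0.5,-0.0076,0.0167,0,0, 0.65,0.51,0.5,-0.0076,0.0167,0,0, 0.65,0.51,0.5,-0.0076,0.0167,0,0]'
python3 - <<'E'
from h import *
s=snapshot("side");i=cv2.resize(s["image"][120:240,200:340],(700,600),interpolation=cv2.INTER_CUBIC);cv2.imwrite("pics/s4.png",i[...,::-1])
E
```

```text
clock: 5.08
ee_pos: [0.4403, 0.2407, 0.1582]
eef_rot: [0.052, -0.217, 0.975, -0.018]
wrist_force: [0.7, -0.2, -0.0]
opening: -0.0001
grip_force: 0.0
clock: 5.7
ee_pos: [0.5203, 0.3035, 0.2154]
eef_rot: [-0.005, -0.219, 0.975, -0.03]
wrist_force: [-0.8, -0.2, -0.2]
opening: -0.0004
grip_force: 0.0
```

View pics/s4.png

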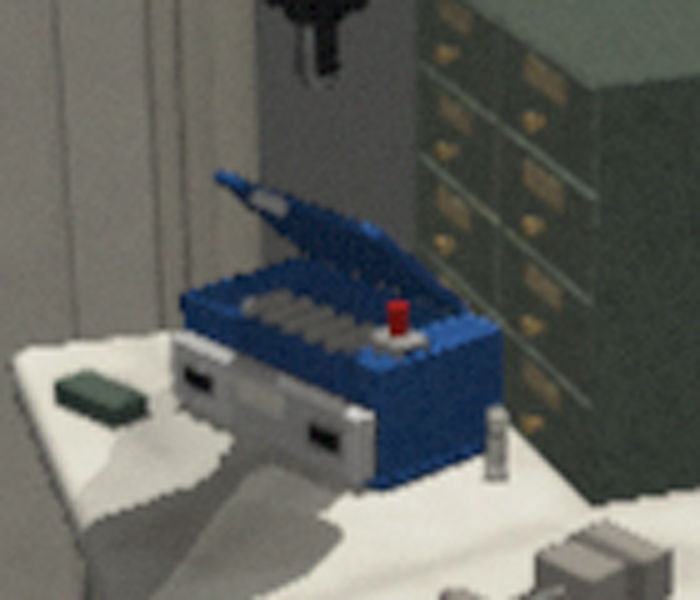

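The drawer is shut, its front flush, and the fingers are above the lid. I press down along an arc towards the robot.

```bash
python3 -m pendant '[0,0,-0.3,0,0,0,0, 0,0,-0.5,0,0,0,0, 0,0,-0.5,0,0,0,0]'
python3 -m pendant '[-0.03,-0.01,-0.1,0,0,0,0, -0.08,-0.03,-0.2,0,0,0,0, -0.12,-0.05,-0.3,0,0,0,0, -0.16,-0.07,-0.4,0,0,0,0, -0.19,-0.08,-0.5,0,0,0,0]'
python3 -m pendant '[0,0,-0.04,0,0,0,0, 0,0,-0.08,0,0,0,0, 0,0,-0.08,0,0,0,0]'
```

```text
clock: 6.12
ee_pos: [0.5163, 0.3002, 0.1546]
eef_rot: [-0.007, -0.219, 0.975, -0.032]
wrist_force: [-0.6, 1.3, 0.8]
opening: -0.0001
grip_force: 0.0
clock: 6.75
ee_pos: [0.4945, 0.2915, 0.0951]
eef_rot: [-0.005, -0.219, 0.975, -0.031]
wrist_force: [0.3, -1.2, 1.8]
opening: -0.0005
grip_force: 0.7
clock: 7.12
ee_pos: [0.4951, 0.2921, 0.086]
eef_rot: [-0.005, -0.219, 0.975, -0.031]
wrist_force: [-0.1, -0.3, -0.2]
opening: -0.0004
grip_force: 0.0
```

```bash
python3 -m pendant '[0,0,-0.03,0,0,0,0, 0,0,-0.03,0,0,0,0]'
python3 -m pendant '[0,0,-0.02,0,0,0,0, 0,0,-0.02,0,0,0,0]'
python3 -m pendant '[0,0,-0.01,0,0,0,0, 0,0,-0.01,0,0,0,0]'
```

```text
clock: 7.38
ee_pos: [0.4952, 0.2923, 0.0833]
eef_rot: [-0.005, -0.219, 0.975, -0.031]
wrist_force: [-1.7, -1.8, 5.9]
opening: -0.0
grip_force: 3.3
clock: 7.62
ee_pos: [0.4952, 0.2924, 0.0828]
eef_rot: [-0.004, -0.219, 0.975, -0.031]
wrist_force: [-5.0, -5.0, 29.1]
opening: 0.0003
grip_force: 14.6
clock: 7.88
ee_pos: [0.4952, 0.2925, 0.0826]
eef_rot: [-0.004, -0.219, 0.975, -0.031]
wrist_force: [-8.1, -7.1, 40.2]
opening: -0.0002
grip_force: 20.3
```

The lid is down on its stop: tip at 82.6 mm, firm force. I raise the arm and go to the knob's -y side.

```bash
python3 -m pendant '[0,0,0.3,0,0,0,0, 0,0,0.6,0,0,0,0, 0.26,-0.5,0.6,0,0,0,0, 0.53,-0.98,0.6,0,0,0,0, 0.53,-0.98,0.6,0,0,0,0]'
python3 -m pendant '[0,0,-0.2,0,0,0,0, 0,0,-0.4,0,0,0,0, 0,0,-0.4,0,0,0,0]'
python3 - <<'E'
from h import *
s=snapshot("side");t=snapshot("top");a=cv2.resize(s["image"][140:230,215:315],(400,360),interpolation=cv2.INTER_CUBIC);b=cv2.resize(t["image"][160:250,160:260],(400,360),interpolation=cv2.INTER_CUBIC);cv2.imwrite("pics/s5.png",np.hstack([a,b])[...,::-1])
E
```

```text
clock: 8.5
ee_pos: [0.5608, 0.1689, 0.1507]
eef_rot: [-0.005, -0.216, 0.976, -0.032]
wrist_force: [-0.2, 0.9, -0.4]
opening: -0.0002
grip_force: 0.0
clock: 8.88
ee_pos: [0.5575, 0.1748, 0.1019]
eef_rot: [-0.007, -0.22, 0.975, -0.031]
wrist_force: [0.7, 0.2, 0.8]
opening: 0.0001
grip_force: 0.0
```

View pics/s5.png

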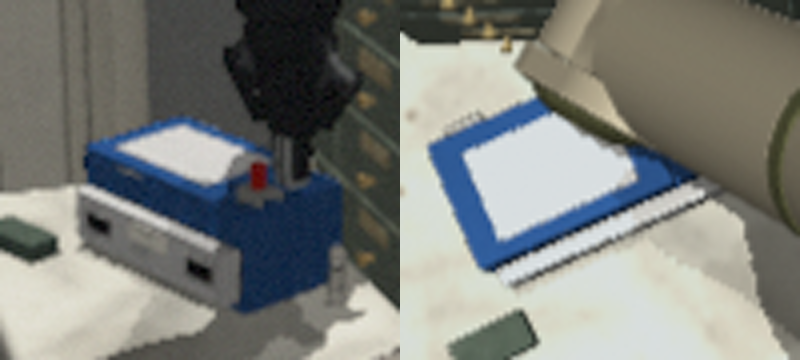

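The lid and drawer are shut, and the fingers stand beside the knob on its outer side (side view: knob at (258,175), tips at (290,180)). I lower a little and push along +y.

```bash
python3 -m pendant '[0,0,-0.05,0,0,0,0, 0,0,-0.05,0,0,0,0, -0.035,0.076,-0.05,0,0,0,0, -0.07,0.152,-0.05,0,0,0,0]'
python3 -m pendant '[-0.02,0.045,0,0,0,0,0, -0.04,0.09,0,0,0,0,0, -0.055,0.12,0,0,0,0,0, -0.055,0.12,0,0,0,0,0]'
```

```text
clock: 9.48
ee_pos: [0.5499, 0.1935, 0.0973]
eef_rot: [-0.005, -0.219, 0.975, -0.031]
wrist_force: [0.5, -0.4, 0.0]
opening: 0.0001
grip_force: 0.8
clock: 9.98
ee_pos: [0.5434, 0.2075, 0.0971]
eef_rot: [-0.005, -0.219, 0.975, -0.031]
wrist_force: [0.2, -0.8, 0.0]
opening: 0.0002
grip_force: 0.1
```

```bash
python3 -m pendant '[-0.014,0.03,0,0,0,0,0, -0.014,0.03,0,0,0,0,0]'
python3 -m pendant '[-0.014,0.03,0,0,0,0,0, -0.014,0.03,0,0,0,0,0]'
```

```text
clock: 10.22
ee_pos: [0.5419, 0.2107, 0.097]
eef_rot: [-0.005, -0.219, 0.975, -0.031]
wrist_force: [1.0, -0.6, 0.1]
opening: 0.0002
grip_force: 0.6
clock: 10.48
ee_pos: [0.5413, 0.2116, 0.0973]
eef_rot: [-0.005, -0.218, 0.975, -0.033]
wrist_force: [3.7, -8.9, 4.7]
opening: -0.0
grip_force: 5.2
```

The bolt has hit its stop. I retreat and check.

```bash
python3 -m pendant '[0.05,-0.11,0,0,0,0,0, 0.1,-0.22,0,0,0,0,0, 0.1,-0.22,0.5,0,0,0,0, 0.1,-0.22,1,0,0,0,0, 0.1,-0.22,1,0,0,0,0]'
python3 -m pendant '[-0.3,-0.4,0.3,0,0,0,0, -0.6,-0.8,0.3,0,0,0,0, -0.9,-1,0.3,0,0,0,0, -0.9,-1,0.3,0,0,0,0]'
python3 -m pendant '[0,-0.4,0,0,0,0,0, 0,-0.8,0,0,0,0,0, 0,-1,0,0,0,0,0, 0,-1,0,0,0,0,0]'
python3 - <<'E'
from h import *
s=snapshot("side");t=snapshot("top");a=cv2.resize(s["image"][140:230,215:315],(400,360),interpolation=cv2.INTER_CUBIC);b=cv2.resize(t["image"][160:250,160:260],(400,360),interpolation=cv2.INTER_CUBIC);cv2.imwrite("pics/s6.png",np.hstack([a,b])[...,::-1])
h=cv2.cvtColor(t["image"],cv2.COLOR_RGB2HSV)
m=((h[...,0]<8)|(h[...,0]>172))&(h[...,1]>150);v,u=np.nonzero(m[165:260,160:250]);print(ray(t,u.mean()+160,v.mean()+165,.108),len(u))
E
```

```text
clock: 11.1
ee_pos: [0.5542, 0.1887, 0.2214]
eef_rot: [-0.002, -0.219, 0.975, -0.03]
wrist_force: [-0.4, -0.4, -1.7]
opening: 0.0001
grip_force: 0.0
clock: 11.6
ee_pos: [0.4414, 0.0647, 0.2525]
eef_rot: [-0.007, -0.218, 0.975, -0.032]
wrist_force: [0.8, 0.6, -0.4]
opening: 0.0002
grip_force: 0.0
clock: 12.1
ee_pos: [0.4447, -0.0537, 0.2525]
eef_rot: [-0.005, -0.218, 0.976, -0.03]
wrist_force: [0.2, 1.0, 0.2]
opening: -0.0002
grip_force: 0.0
[0.53168603 0.22956203 0.108     ] 11
```

View pics/s6.png

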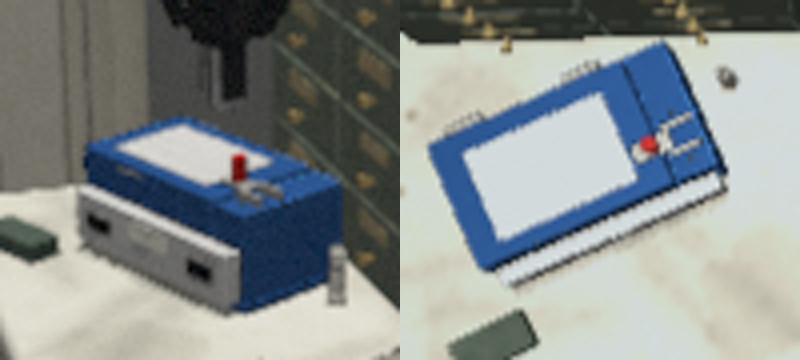

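The knob, at (650,145) in the top crop, moved 21.4 mm and the bolt lies over the lid. The drawer and lid are shut, and the block and collet are undisturbed.

```bash
python3 -c "
from plant import sign_off;print(sign_off())"
```

```text
the job is handed in; nothing more can be done
None
```

The chest is closed up and handed in at about 12 s: the drawer is home, the lid is down, then the bolt was pushed across onto it, and nothing else on the bench was touched.

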